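# Set the polarizer ring and lock it

## Robot

A 6-joint arm with a two-finger parallel gripper is mounted at the origin on the work surface. World frame = base frame: x ahead of the robot, y to its left, z up, the work surface at z = 0. Lengths are in m, angles in rad, forces in N, time in s.
With the tool pointing down it reaches from about 0.4 to 0.925 m from the base axis. Payload 12.5 kg.
Tool frame: the origin (TCP) lies between the finger pads; the fingertips stand 22 mm ahead of it and the grasp point (between the pads) lies 3 mm ahead of it; y points along the fingers, x is the direction in which the jaws open and shut, and the axes are right-handed (so a half turn about y gives the same grasp; the last joint's range is limited). The gripper opens to 95 mm and grips with 3 to 60 N. Pads are 20 mm wide; open, the fingers measure 119 mm over their backs; the gripper's body (75 mm by 180 mm) begins 59 mm behind the grasp point.
Start: joints at [1.107, 0.491, 1.559, -0, 1.092, -0.106], TCP at [0.219, 0.585, 0.213] pointing down, gripper open.
Joint ranges: [-3.1, 3.1], [-0.84, 2.19], [0.05, 2.79], [-1.13, 4.28], [0.06, 2.93], [-2.69, 2.69]. Speed limits (rad/s): [2.22, 2.22, 2.79, 3.14, 3.14, 3.14].

## Interface

Orientations are given as a unit quaternion [x, y, z, w].
In Python, from bench import bot gives the robot as it stands. The module is installed in compiled form; this text tells all that it offers.
- The arm moves only by the tool jog_arm, never from a script. Its argument "commands" is text: rows parted by semicolons, each of 7 numbers parted by spaces: the opening, from -1 (shut) to 1 (fully open), then the shift along the tool's x, y, z scaled (see below), then the turn, a rotation vector about the tool's x, y, z scaled (see below). In form: gripper tx ty tz wx wy wz; .... A call has 1 to 5 rows; each row shifts and turns the commanded pose from where the row before left it, along the tool's axes as they then stand; what a row does not reach is not made up. The controller multiplies each number of a shift by 3 cm and each number of a turn by 10 degrees. A row lasts 1/8 s, in which the tool goes at most 62.5 mm and 10.7 degrees, less where a joint would pass 70% of its speed; a pose out of reach is approached as far as the arm can. A call with a number of a shift or a turn outside -1 to 1 is refused whole. A call with a gripper value outside its range is refused whole. The fingers move at their own pace and stop on an object; "newtons" is the grip in N (left out, the last holds). Time passes only in rows, so rows that do not move let the fingers close. It gives the time, the measured TCP pose, the force and the opening at its end, in the units of the state.
- bot.sense(): the state, without advancing time (a new reading comes with each control period).
- bot.get_image(name): name is "scene" or "top"; returns (picture, depth): 480x640x3 uint8, red, green, blue; 480x640 float32, m along the optical axis (not along the pixel's ray), 0 where there is no reading.
- bot.camera_params(name): a dict with "camera_matrix" (3x3 intrinsics, pixels), "R" (3x3) and "t" (3): a world point X has camera coordinates R X + t. Camera axes: x right, y down, z forward; pixel columns grow to the right and rows downward; lengths in m; the calibration is good to about 2 mm. A picture is of the moment at which its call begins. camera_params takes no time and is no camera call.
- bot.hand_in(): hands the job in, once; it reports no verdict.
The state is a dict: "time_s": time; "joints": joint angles; "dq": joint speeds; "joint_torque": joint torques, N m; "eef_pos": TCP position; "orientation": TCP orientation; "contact_force": force on the tool from outside, world axes, zero at the start; "torque": the same for the moment, N m; "finger_gap": finger opening in m.
Only numpy, scipy, OpenCV 4.12 (cv2) and the standard library are available. Lean on these libraries where they do the work, as an engineer would, in place of code of your own. Each camera call takes 0.05 s, during which the arm holds its last target. There are 200 camera calls.

## Task

Without gripping or lifting anything, push the polarizer ring's lever gently by its knob around the scale until the lever's tip points at the tip of the steel index tab. Then push the small locking lever beside the drum fully round to its stop, so that it lies along the drum, leaving the ring as set. Leave the bridge blank on the glass and everything else on the bench where it is.

Things in the scene. Friction and masses are not known exactly. Their poses are not given: they have to be found in the camera images.
- ring_axis (a point): the viewer: a low polarised-light viewer standing fixed on the bench: grey drum on a dark steel foot, with a black scale flange of 130 mm radius (its top 40 mm above the bench, light tick marks every 10 degrees) and a knurled aluminium polarizer ring of 78 mm radius round a flat glass window. This point is on the ring's vertical axis at the height of the ring's top, 58 mm above the bench. Its x axis is the viewer's own x (the lever's direction at joint value 0), z is up
- ring (a joint): turn of the polarizer ring with its lever, rad: 0 when the lever points along the viewer's x axis, growing anticlockwise seen from above; stops at -0.9 and 1.35. Friction alone holds it (about 1.2 N at the knob, more when fast); it stays where it is left and does not coast.
- lever_knob (a point): upright round pale wooden knob on the ring's flat steel lever, 14 mm diameter, standing from 54 to 96 mm above the bench, its axis 105 mm from the ring axis. This point is on the knob's axis, 75 mm above the bench. Beside it, nothing on the viewer but the locking knob is higher than 58 mm
- lever_tip (a point): pointed outer end of the ring's lever, 122 mm from the ring axis, 50 mm above the bench; it travels over the scale flange
- index_tip (a point): point of the steel index tab: a 16 mm wide tab with a small round brass screw, fixed on the outer rim of the scale, pointing inwards to the ring axis, top 50 mm (screw 58 mm) above the bench. This point is 124 mm from the ring axis, so the lever's tip passes 2 mm inside it. It does not move
- lock (a joint): swing of the locking lever, rad: 0 fully open (pointing straight away from the drum, along the viewer's -y), growing clockwise seen from above to its stop at 1.5 (locked, pointing along the viewer's -x). Friction alone holds it (about 1.3 N at its knob); it stays where it is left. Locking does not stop the ring from being moved by a later push
- lock_pivot (a point): vertical axis of the locking lever, on a round grey boss of 17 mm radius beside the drum; this point is 46 mm above the bench
- lock_knob (a point): upright round pale wooden knob of the locking lever, 14 mm diameter, from 55 to 95 mm above the bench, its axis 55 mm from the lock pivot. This point is on the knob's axis, 75 mm above the bench
- bridge: loose flat maple violin bridge blank, 42 x 28 x 5 mm, lying on the glass window in the middle of the ring, under inspection; origin at the centre of its underside, 50 mm above the bench
- plane: small steel block plane with wooden knobs, 110 x 34 mm, 54 mm high; loose bystander, origin at the centre of its underside at the bench
- clamp_a: wooden spool clamp standing on end, 38 mm diameter, 66 mm high; loose bystander, origin at the centre of its underside at the bench
- clamp_b: a second, identical wooden spool clamp; loose bystander, origin at the centre of its underside at the bench
- jar: amber glass varnish jar with steel lid, 56 mm diameter, 70 mm high; loose bystander, origin at the centre of its underside at the bench
- gouge: wood-handled tool lying on a sheet of paper at the robot's right, 200 mm long; loose bystander, origin at the centre of its underside (of the lying tool)

How it is judged:
On the way, in this order (a step that is already met when the one before it is completed fails the run):
1. the lever's tip is at the index tab, the locking lever still open (horizontal distance between lever_tip and index_tip below 0.0075 m and value of joint lock below 0.8 rad), for 0.3 s.
2. the locking lever is pushed home (value of joint lock above 1.36 rad and horizontal distance between lever_tip and index_tip below 0.0075 m), for 0.2 s.
At the end, for the whole second after the job is handed in: the lever's tip is within 7.5 mm of the index tab's tip (about 3.4 degrees either way), the locking lever is within 0.14 rad (8 degrees) of its stop, the bridge blank lies within 12 mm and the bystanders within 20 mm of where they started (all of step 2 and distance of bridge from where it was at the start of the episode below 0.012 m and distance of each of plane, clamp_a, clamp_b, jar, gouge from where it was at the start of the episode below 0.02 m); the robot touches nothing.
It fails at once if the ring's lever is forced, squeezed or struck (more than 25 N) (contact force between any of the fingers, the arm and ring above 25 N).
It fails at once if the bridge blank is lifted or pushed off its place (12 mm) (distance of bridge from where it was at the start of the episode above 0.012 m).
It fails at once if a bystander is lifted or pushed from its place (20 mm) (distance of any of plane, clamp_a, clamp_b, jar, gouge from where it was at the start of the episode above 0.02 m).
It also fails if it takes over 54 s, if anything falls off the work surface, if the arm or the gripper's body presses on something with over 40 N, if the wrist force passes 120 N, or if a joint passes its speed limit or range.

## Working session

There is one attempt and no reset: what is moved stays moved. The work goes in short steps, Python scripts to look and compute and a tool call to move; the robot and the scene stay as the last step left them, time stands still between calls to the robot, and variables do not carry over. Pictures are saved under pics/ and viewed, about 8 in all and at most 12, crops included, and the job is handed in when it is done.

Besides the shell and the picture viewer there is one more tool, called after "Emit:" as a command line: name --argument value ..., lists and objects as JSON in quotes. jog_arm: Moves the arm, as the interface text tells. Its arguments: {"type":"object","properties":{"commands":{"type":"string"},"newtons":{"type":"number"}},"required":["commands"]}

```bash
mkdir -p pics; python3 - <<'E'
from bench import bot
import cv2,numpy as np
s=bot.sense();print(s)
for n in("scene","top"):
    im,d=bot.get_image(n);cv2.imwrite(f"pics/{n}0.png",im[:,:,::-1]);np.save(f"pics/{n}0.npy",d)
    p=bot.camera_params(n);print(n,p)
E
```

```text
{'time_s': 0.0, 'joints': array([ 1.10740521e+00,  4.91568578e-01,  1.55945483e+00, -5.29110354e-05,
        1.09170206e+00, -1.05592784e-01]), 'dq': array([-1.20982968e-03, -1.07490763e-04,  8.43847525e-04,  7.40772880e-04,
        7.30694762e-04, -2.33887824e-05]), 'joint_torque': array([ 1.95488225e-03, -6.12638927e+01, -2.58186257e+01,  6.93158386e-02,
        4.82391589e-02, -6.36983236e-05]), 'eef_pos': array([0.21875703, 0.58519851, 0.2122543 ]), 'orientation': array([ 0.58119517,  0.40271057, -0.40339725, -0.58078139]), 'contact_force': array([ 0.02611705,  1.14405254, -0.48382881]), 'torque': array([-0.02531082, -0.0344019 , -0.04234983]), 'finger_gap': 0.09508351764453084}
scene {'camera_matrix': array([[539.07786706,   0.        , 312.78454557],
       [  0.        , 539.07786706, 240.96587868],
       [  0.        ,   0.        ,   1.        ]]), 'R': array([[-0.58240368,  0.81277558, -0.01420604],
       [ 0.57887219,  0.40240163, -0.70921077],
       [-0.57071266, -0.42127044, -0.70485337]]), 't': array([ 0.39314286, -0.2631845 ,  1.50449423])}
top {'camera_matrix': array([[501.88599655,   0.        , 319.39855549],
       [  0.        , 501.88599655, 241.876183  ],
       [  0.        ,   0.        ,   1.        ]]), 'R': array([[-0.06880318, -0.99762274, -0.00387131],
       [-0.975016  ,  0.0680646 , -0.21144978],
       [ 0.2112106 , -0.01077383, -0.9773812 ]]), 't': array([-0.00248954,  0.58198851,  1.00594495])}
```

View pics/top0.png

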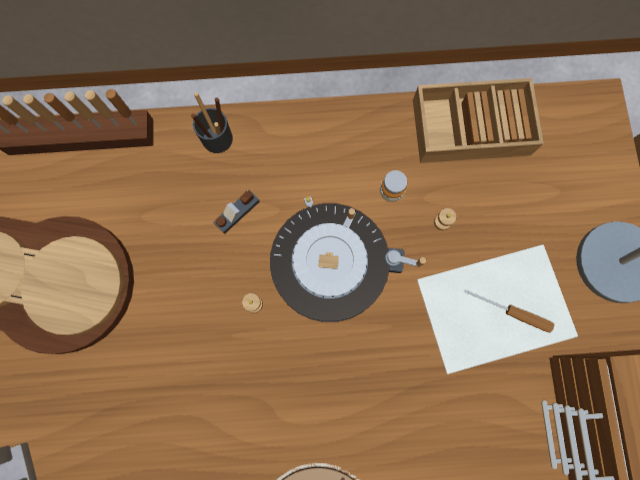

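View pics/scene0.png

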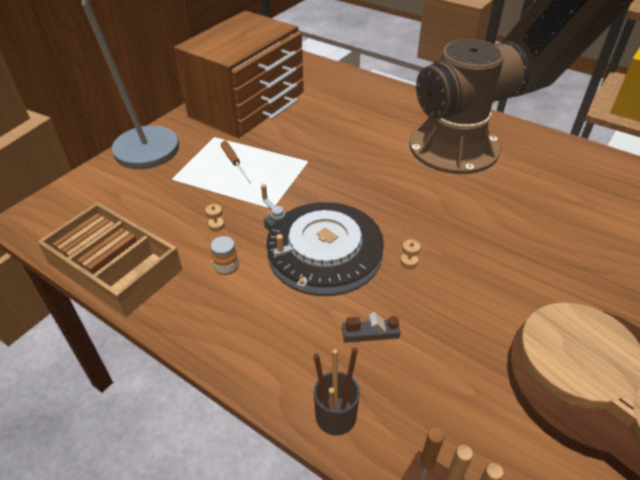

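The top view shows the viewer centred near (330,261), the lever knob near (351,212), the index tab near (308,201), the lock boss at (394,258) and its knob at (422,261). Next is an enlarged crop.

```bash
python3 - <<'E'
import cv2
im=cv2.imread("pics/top0.png")[165:325,230:440]
cv2.imwrite("pics/crop0.png",cv2.resize(im,(788,600),interpolation=cv2.INTER_CUBIC))
E
```

```text
(no output)
```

View pics/crop0.png

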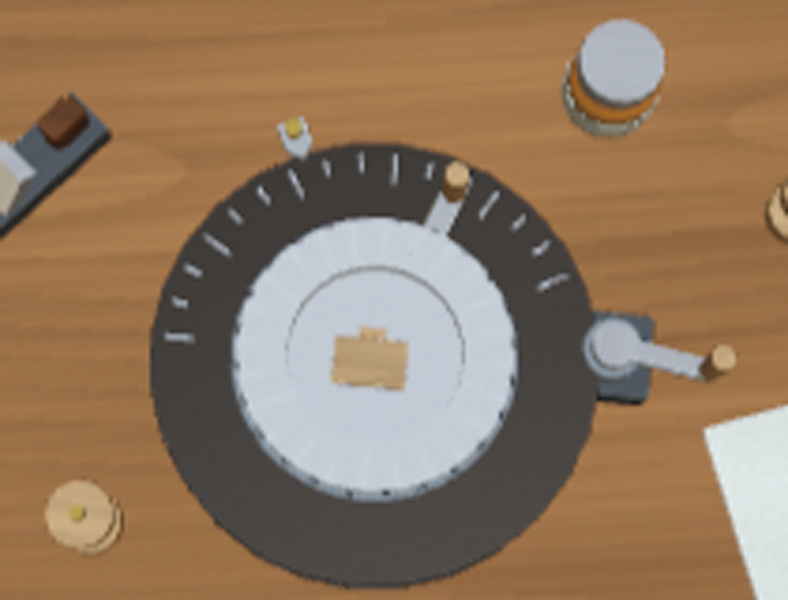

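```bash
cat > h.py <<'E'
from bench import bot
import numpy as np
def ray(n,u,v,z):
    p=bot.camera_params(n);R,t=p["R"],p["t"]
    d=R.T@np.linalg.solve(p["camera_matrix"],[u,v,1.]);c=-R.T@t
    return c+d*(z-c[2])/d[2]
def proj(n,X):
    p=bot.camera_params(n);q=p["camera_matrix"]@(p["R"]@np.array(X)+p["t"]);return q[:2]/q[2]
E
python3 - <<'E'
from h import *
C=lambda u,v,z:ray("top",230+u/3.752,165+v/3.75,z)
pts=dict(flL=(150,365,.04),flR=(597,365,.04),flT=(374,142,.04),flB=(374,588,.04),ring=(375,354,.058),ringL=(233,354,.058),ringR=(517,354,.058),ringT=(375,217,.058),glass=(375,357,.05),knob=(457,172,.096),idx=(302,157,.05),idxscrew=(293,127,.058),lk=(723,357,.095),lp=(612,344,.055),jar=(622,62,.07),clA=(80,513,.066),planeR=(70,120,.05))
for k,a in pts.items(): print(k,C(*a).round(4))
c=(C(*pts['flL'])+C(*pts['flR'])+C(*pts['flT'])+C(*pts['flB']))/4
print("c",c)
for k in('knob','idx','idxscrew','lk','lp','jar'):
    d=C(*pts[k])-c;print(k,np.hypot(d[0],d[1]),np.degrees(np.arctan2(d[1],d[0])))
print(C(780,208,.066))
E
```

```text
flL [0.5476 0.0664 0.04  ]
flR [ 0.5298 -0.1897  0.04  ]
flT [ 0.6717 -0.0718  0.04  ]
flB [ 0.4123 -0.0527  0.04  ]
ring [ 0.5418 -0.0625  0.058 ]
ringL [0.5474 0.0176 0.058 ]
ringR [ 0.5363 -0.1426  0.058 ]
ringT [ 0.6216 -0.0684  0.058 ]
glass [ 0.5415 -0.0626  0.05  ]
knob [ 0.6345 -0.1144  0.096 ]
idx [ 0.6625 -0.0289  0.05  ]
idxscrew [ 0.6786 -0.0248  0.058 ]
lk [ 0.5204 -0.2504  0.095 ]
lp [ 0.5388 -0.1971  0.055 ]
jar [ 0.7007 -0.217   0.07  ]
clA [0.4629 0.1065 0.066 ]
planeR [0.6945 0.1052 0.05  ]
c [ 0.54035397 -0.06195484  0.04      ]
knob 0.10774129085666281 -29.132444827727443
idx 0.12659788364100386 15.153950367179588
idxscrew 0.1431808321242618 15.021478083755028
lk 0.18946824758051736 -96.0414346949885
lp 0.13517388188553112 -90.66546226954868
jar 0.22309050820546433 -44.04240973947425
[ 0.60869012 -0.29871164  0.066     ]
```

```bash
python3 - <<'E'
from h import *
from scipy.spatial.transform import Rotation as Ro
R=Ro.from_quat(bot.sense()["orientation"]).as_matrix();print(R.round(3))
a=[]
for u,v in [(553,283),(542,244),(518,222),(490,205),(395,168),(361,162),(328,168),(295,184),(264,192),(235,215),(217,243),(192,270),(180,303),(178,337)]:
    d=ray("top",230+u/3.752,165+v/3.75,.04)-[.541,-.0625,0.04];a.append((round(np.degrees(np.arctan2(d[1],d[0])),1),round(np.hypot(d[0],d[1]),3)))
print(a)
d=np.array([.219,.585,.213]);T=np.array([.640,-.148,.213])
print("tool shift in rows:",R.T@(T-d)/.03)
E
```

```text
[[ 0.35  -0.    -0.937]
 [ 0.937 -0.001  0.35 ]
 [-0.001 -1.     0.   ]]
[(np.float64(-70.1), np.float64(0.113)), (np.float64(-58.7), np.float64(0.12)), (np.float64(-49.6), np.float64(0.118)), (np.float64(-40.2), np.float64(0.115)), (np.float64(-10.1), np.float64(0.116)), (np.float64(-0.4), np.float64(0.119)), (np.float64(9.2), np.float64(0.118)), (np.float64(19.7), np.float64(0.115)), (np.float64(28.7), np.float64(0.119)), (np.float64(39.2), np.float64(0.119)), (np.float64(48.7), np.float64(0.115)), (np.float64(59.1), np.float64(0.119)), (np.float64(69.2), np.float64(0.117)), (np.float64(78.9), np.float64(0.114))]
tool shift in rows: [-1.79710476e+01  1.52775683e-02 -2.17016921e+01]
```

Emit:
jog_arm --commands "-1 0 0 0 0 -1 0; -1 0 0 0 0 -1 0; -1 0 0 0 0 -0.05 0"

```text
time_s: 0.48
eef_pos: [0.2188, 0.5853, 0.2126]
orientation: [0.5, 0.5, -0.5, -0.5]
contact_force: [0.1, -0.5, -0.2]
finger_gap: 0.0709
```

Emit:
jog_arm --commands "-1 -1 0 -0.5 0 0 0; -1 -1 0 -0.5 0 0 0; -1 -1 0 -0.5 0 0 0; -1 -1 0 -0.5 0 0 0; -1 -1 0 -0.5 0 0 0"

```text
time_s: 1.1
eef_pos: [0.2942, 0.4344, 0.2128]
orientation: [0.501, 0.499, -0.499, -0.501]
contact_force: [-0.2, -0.2, 0.1]
finger_gap: 0.0206
```

Emit:
jog_arm --commands "-1 -1 0 -0.5 0 0 0; -1 -1 0 -0.5 0 0 0; -1 -1 0 -0.5 0 0 0; -1 -1 0 -0.5 0 0 0; -1 -1 0 -0.5 0 0 0"

```text
time_s: 1.72
eef_pos: [0.3692, 0.2844, 0.2128]
orientation: [-0.501, -0.499, 0.499, 0.501]
contact_force: [0.6, 0.4, -0.4]
finger_gap: 0.0004
```

Emit:
jog_arm --commands "-1 -1 0 -0.6 0 0 0; -1 -1 0 -0.6 0 0 0; -1 -1 0 -0.6 0 0 0; -1 -1 0 -0.6 0 0 0; -1 -1 0 -0.6 0 0 0"

```text
time_s: 2.35
eef_pos: [0.4593, 0.1344, 0.2128]
orientation: [-0.501, -0.499, 0.499, 0.501]
contact_force: [0.3, -0.1, 0.5]
finger_gap: 0.0006
```

Emit:
jog_arm --commands "-1 -1 0 -0.6 0 0 0; -1 -1 0 -0.6 0 0 0; -1 -1 0 -0.6 0 0 0; -1 -1 0 -0.6 0 0 0; -1 -1 0 -0.6 0 0 0"

```text
time_s: 2.98
eef_pos: [0.5493, -0.0156, 0.2128]
orientation: [-0.501, -0.499, 0.499, 0.501]
contact_force: [0.7, -0.0, -0.5]
finger_gap: 0.0006
```

Emit:
jog_arm --commands "-1 -0.9 0 -0.6 0 0 0; -1 -0.9 0 -0.6 0 0 0; -1 -0.9 0 -0.6 0 0 0; -1 -0.9 0 -0.6 0 0 0; -1 -0.9 0 -0.62 0 0 0"

```text
time_s: 3.6
eef_pos: [0.6399, -0.1505, 0.2126]
orientation: [-0.501, -0.499, 0.499, 0.501]
contact_force: [-0.8, -0.6, 0.7]
finger_gap: 0.0004
```

Emit:
jog_arm --commands "-1 0 0.8 0 0 0 0; -1 0 0.8 0 0 0 0; -1 0 0.8 0 0 0 0; -1 0 0.6 0 0 0 0"

```text
time_s: 4.1
eef_pos: [0.6392, -0.1495, 0.1216]
orientation: [-0.501, -0.499, 0.499, 0.501]
contact_force: [-0.2, 0.9, 0.3]
finger_gap: 0.0003
```

```bash
python3 - <<'E'
from h import *
import cv2
im,_=bot.get_image("scene")
cv2.imwrite("pics/s1.png",cv2.resize(im[160:310,220:420,::-1],(800,600),interpolation=cv2.INTER_CUBIC))
print(bot.sense()["eef_pos"])
E
```

```text
[ 0.63847761 -0.14923448  0.11949063]
```

View pics/s1.png

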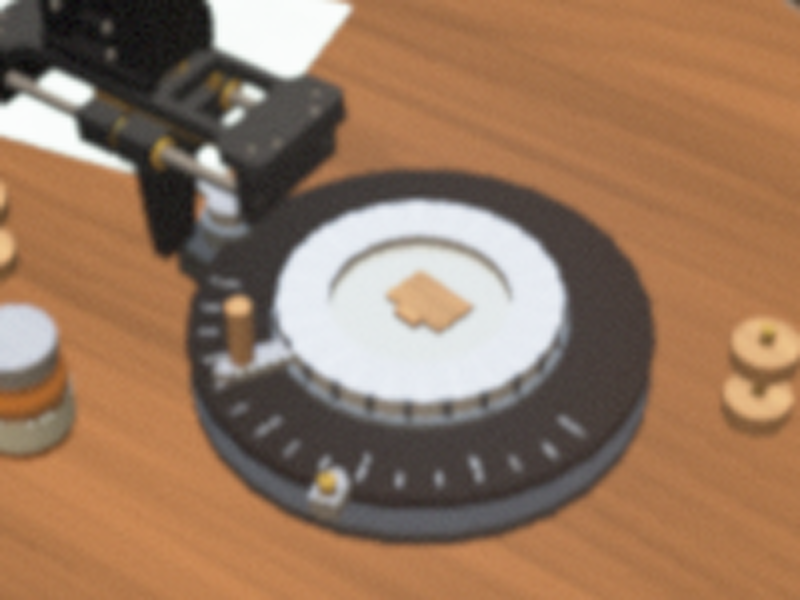

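The fingers hang clear behind the knob, with the knob at (240,305) and the lever tip at (222,378) in the crop. I'll lower to knob height and push slowly.

Emit:
jog_arm --commands "-1 0 0.5 0 0 0 0; -1 0 0.5 0 0 0 0; -1 0 0 0 0 0 0"

```text
time_s: 4.53
eef_pos: [0.639, -0.1494, 0.0916]
orientation: [-0.499, -0.5, 0.5, 0.501]
contact_force: [0.3, -0.4, 0.5]
finger_gap: 0.0004
```

Emit:
jog_arm --commands "-1 0.3 0 0 0 0 0; -1 0.3 0 0 0 0 0; -1 0.3 0 0 0 0 0; -1 0.3 0 0 0 0 0"

```text
time_s: 5.03
eef_pos: [0.6402, -0.1132, 0.0934]
orientation: [0.501, 0.5, -0.5, -0.499]
contact_force: [2.5, -3.1, 1.5]
finger_gap: 0.0005
```

Emit:
jog_arm --commands "-1 0.3 0 0 0 0 0; -1 0.3 0 0 0 0 0; -1 0.3 0 0 0 0 0; -1 0.3 0 0 0 0 0; -1 0 0 0 0 0 0"

```text
time_s: 5.65
eef_pos: [0.6391, -0.0766, 0.0927]
orientation: [-0.499, -0.5, 0.5, 0.5]
contact_force: [1.2, -0.1, -0.7]
finger_gap: 0.0006
```

```bash
python3 - <<'E'
from h import *
import cv2
im,_=bot.get_image("scene")
cv2.imwrite("pics/s2.png",cv2.resize(im[180:300,240:400,::-1],(800,600),interpolation=cv2.INTER_CUBIC))
print(bot.sense()["eef_pos"])
E
```

```text
[ 0.63914453 -0.07701796  0.09268894]
```

View pics/s2.png

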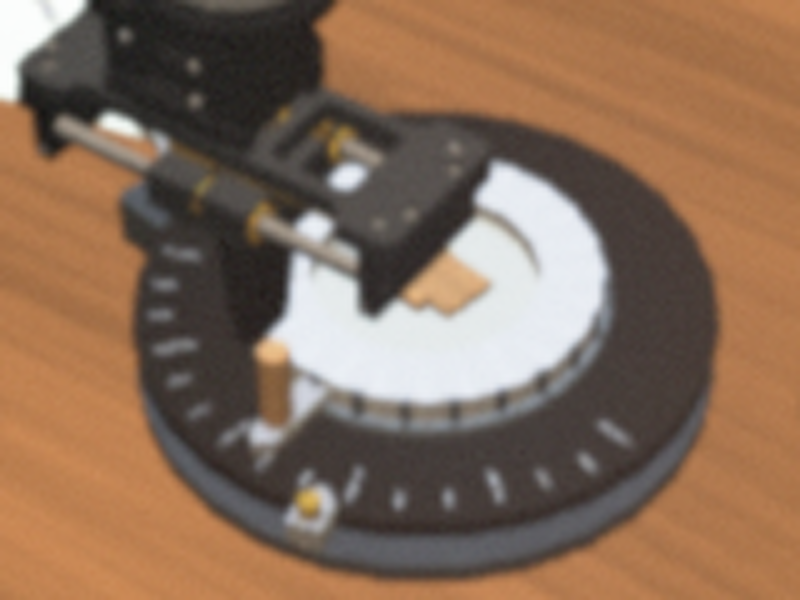

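```bash
python3 - <<'E'
from h import *
c=np.array([.541,-.0625])
S=lambda u,v,z:ray("scene",240+u/5,180+v/5,z)[:2]
for k,a in dict(knob=(272,350,.096),tip=(261,463,.05),screw=(308,502,.058),ringL=(268,330,.058)).items():
    d=S(*a)-c;print(k,S(*a),np.hypot(*d),np.degrees(np.arctan2(d[1],d[0])))
f=lambda X:((proj("scene",X)-[240,180])*5).round(0)
for r,an,z in((.124,15.2,.05),(.122,15.2,.05),(.105,15.2,.096),(.143,15.2,.058),(.105,-5,.096),(.105,-5,.054),(.122,-5,.05)):
    b=np.radians(an);print(r,an,f([c[0]+r*np.cos(b),c[1]+r*np.sin(b),z]))
# flange centre in scene
for u,v in((135,330),(717,330)):print(S(u,v,.04))
E
```

```text
knob [ 0.64808737 -0.06352358] 0.10709226093387472 -0.5476376683430766
tip [ 0.66788736 -0.05648443] 0.12702987297828122 2.7142894616113318
screw [ 0.67934406 -0.02361685] 0.14370448089117116 15.698614112244835
ringL [ 0.61080183 -0.09559824] 0.07725146739270258 -25.369110925270334
0.124 15.2 [323. 480.]
0.122 15.2 [325. 476.]
0.105 15.2 [337. 371.]
0.143 15.2 [306. 500.]
0.105 -5 [260. 338.]
0.105 -5 [264. 409.]
0.122 -5 [237. 438.]
[ 0.63034158 -0.15481646]
[0.48498771 0.05416346]
```

The knob top is at (272,350), lever tip near (262,462) and index screw at (308,502), which leaves about 13–15° to go. I'll push about 21 mm more, then look again.

Emit:
jog_arm --commands "-1 0.25 0 0 0 0 0; -1 0.25 0 0 0 0 0; -1 0.2 0 0 0 0 0; -1 0 0 0 0 0 0"

```text
time_s: 6.2
eef_pos: [0.6393, -0.0559, 0.0928]
orientation: [0.5, 0.5, -0.5, -0.5]
contact_force: [0.2, -0.2, -0.1]
finger_gap: 0.0003
```

```bash
python3 - <<'E'
from h import *
import cv2
im,_=bot.get_image("scene")
cv2.imwrite("pics/s3.png",cv2.resize(im[230:305,260:360,::-1],(800,600),interpolation=cv2.INTER_CUBIC))
print(bot.sense()["eef_pos"])
c=np.array([.541,-.0625])
f=lambda X:((proj("scene",X)-[260,230])*8).round(0)
for an in (9,11,13,15,17):
    b=np.radians(an);print(an,[f([c[0]+r*np.cos(b),c[1]+r*np.sin(b),z]) for r,z in((.105,.096),(.122,.05),(.143,.058))])
E
```

```text
[ 0.63944051 -0.05617897  0.0928577 ]
9 [array([338., 180.]), array([313., 347.]), array([274., 382.])]
11 [array([351., 185.]), array([328., 353.]), array([291., 388.])]
13 [array([365., 189.]), array([343., 357.]), array([309., 394.])]
15 [array([378., 193.]), array([358., 362.]), array([327., 399.])]
17 [array([392., 196.]), array([374., 366.]), array([346., 404.])]
```

View pics/s3.png

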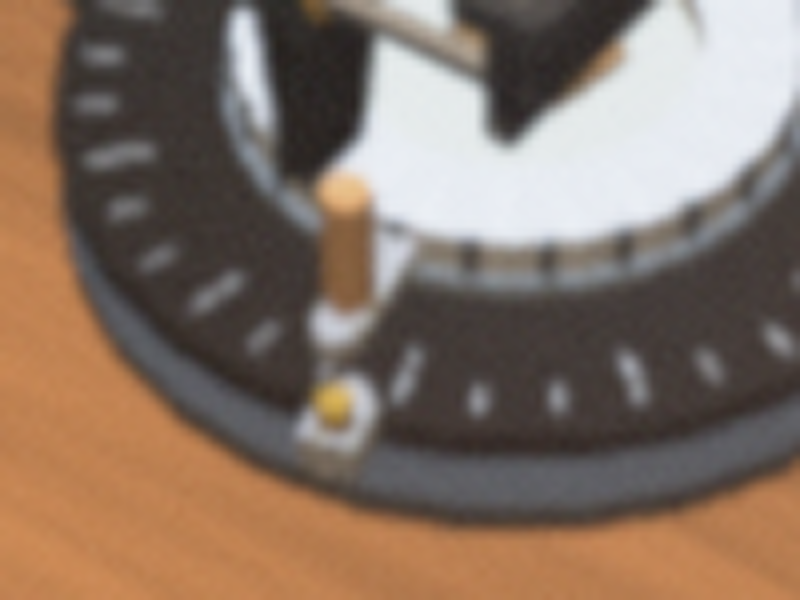

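The knob top at (344,190) puts the lever at about 10.5°. The screw at (333,402) puts the index at about 15.5°. That needs about 8.5 mm more, then I'll back off.

Emit:
jog_arm --commands "-1 0.15 0 0 0 0 0; -1 0.13 0 0 0 0 0; -1 0 0 0 0 0 0; -1 0 0 0 0 0 0"

```text
time_s: 6.75
eef_pos: [0.6396, -0.0481, 0.0929]
orientation: [0.5, 0.5, -0.5, -0.5]
contact_force: [-0.2, -0.3, -0.5]
finger_gap: 0.0003
```

Emit:
jog_arm --commands "-1 -0.8 0 0 0 0 0; -1 -1 0 0 0 0 0; -1 -1 0 0 0 0 0; -1 -1 0 0 0 0 0; -1 0 0 0 0 0 0"

```text
time_s: 7.38
eef_pos: [0.6392, -0.1652, 0.0927]
orientation: [0.501, 0.499, -0.499, -0.501]
contact_force: [-0.6, -1.0, 0.6]
finger_gap: 0.0004
```

```bash
python3 - <<'E'
from h import *
import cv2
im,_=bot.get_image("scene")
a=cv2.resize(im[230:305,270:320,::-1],(400,600),interpolation=cv2.INTER_CUBIC)
im,_=bot.get_image("top")
b=cv2.resize(im[190:265,290:340,::-1],(400,600),interpolation=cv2.INTER_CUBIC)
cv2.imwrite("pics/s4.png",np.hstack([a,b]))
print(bot.sense()["eef_pos"])
c=np.array([.541,-.0625])
for n,o in(("scene",[270,230]),("top",[240,190])):
  f=lambda X:((proj(n,X)-o)*8).round(0)
  for an in (11,13,15,17):
    b=np.radians(an);print(n,an,[f([c[0]+r*np.cos(b),c[1]+r*np.sin(b),z]) for r,z in((.105,.096),(.122,.05),(.143,.058))])
E
```

```text
[ 0.6392076  -0.16287776  0.09270108]
scene 11 [array([271., 185.]), array([248., 353.]), array([211., 388.])]
scene 13 [array([285., 189.]), array([263., 357.]), array([229., 394.])]
scene 15 [array([298., 193.]), array([278., 362.]), array([247., 399.])]
scene 17 [array([312., 196.]), array([294., 366.]), array([266., 404.])]
top 11 [array([617., 150.]), array([602., 139.]), array([582.,  59.])]
top 13 [array([603., 154.]), array([587., 143.]), array([564.,  64.])]
top 15 [array([590., 158.]), array([572., 147.]), array([547.,  69.])]
top 17 [array([577., 163.]), array([558., 153.]), array([530.,  75.])]
```

View pics/s4.png

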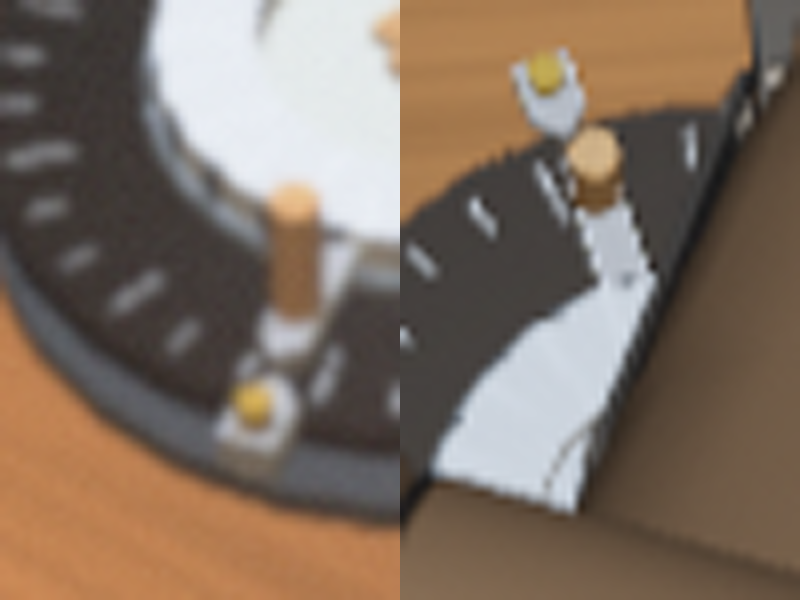

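Backed off, both views agree to about 1°. The knob reads about 14.2° against 15.3° for the index, so the tip is roughly 3 mm off. Next I go to the locking lever with the tool yawed 30°.

Emit:
jog_arm --commands "-1 0 -0.5 0 0 0 0; -1 0 -0.5 0 0 -1 0; -1 0 -0.4 0 0 -1 0; -1 0 0 0 0 -1 0; -1 0 0 0 0 0 0"

```text
time_s: 8.1
eef_pos: [0.6397, -0.1615, 0.136]
orientation: [0.354, 0.612, -0.612, -0.353]
contact_force: [-0.4, -0.3, 0.3]
finger_gap: 0.0004
```

Emit:
jog_arm --commands "-1 -0.37 0 1 0 0 0; -1 -0.37 0 1 0 0 0; -1 -0.37 0 1 0 0 0; -1 -0.37 0 1 0 0 0; -1 -0.37 0 1 0 0 0"

```text
time_s: 8.72
eef_pos: [0.5374, -0.2847, 0.1353]
orientation: [-0.356, -0.61, 0.612, 0.355]
contact_force: [-0.3, -0.5, -0.2]
finger_gap: 0.0006
```

```bash
python3 - <<'E'
from h import *
from scipy.spatial.transform import Rotation as Ro
s=bot.sense();R=Ro.from_quat(s["orientation"]).as_matrix();print(s["eef_pos"],R.round(3))
print(R.T@(np.array([.535,-.286,.092])-s["eef_pos"])/.03)
E
```

```text
[ 0.53738313 -0.28474818  0.13525789] [[-0.495 -0.001 -0.869]
 [ 0.869 -0.002 -0.495]
 [-0.001 -1.     0.002]]
[0.00477059 1.44208776 0.08702361]
```

Emit:
jog_arm --commands "-1 0 0.5 0.08 0 0 0; -1 0 0.5 0 0 0 0; -1 0 0.44 0 0 0 0; -1 0 0 0 0 0 0"

```text
time_s: 9.22
eef_pos: [0.536, -0.2842, 0.0901]
orientation: [-0.353, -0.611, 0.613, 0.355]
contact_force: [-0.0, -0.1, 0.5]
finger_gap: 0.0004
```

Emit:
jog_arm --commands "-1 0.4 0 0 0 0 0; -1 0.4 0 0 0 0 0; -1 0.3 0 0 0 0 0; -1 0.3 0 0 0 0 0; -1 0.3 0 0 0 0 0"

```text
time_s: 9.85
eef_pos: [0.5113, -0.2417, 0.0934]
orientation: [-0.356, -0.61, 0.614, 0.353]
contact_force: [-1.4, -7.4, 9.2]
finger_gap: 0.0004
```

Emit:
jog_arm --commands "-1 0.3 0 0 0 0 0; -1 0.3 0 0 0 0 0; -1 0.2 0 0 0 0 0; -1 0 0 0 0 0 0"

```text
time_s: 10.35
eef_pos: [0.4988, -0.2198, 0.0931]
orientation: [-0.355, -0.611, 0.613, 0.353]
contact_force: [-1.3, -0.1, 12.8]
finger_gap: 0.0005
```

```bash
python3 - <<'E'
from h import *
import cv2
im,_=bot.get_image("scene")
cv2.imwrite("pics/s5.png",cv2.resize(im[160:310,220:420,::-1],(800,600),interpolation=cv2.INTER_CUBIC))
print(bot.sense()["eef_pos"])
E
```

```text
[ 0.49882723 -0.21986618  0.09313019]
```

View pics/s5.png

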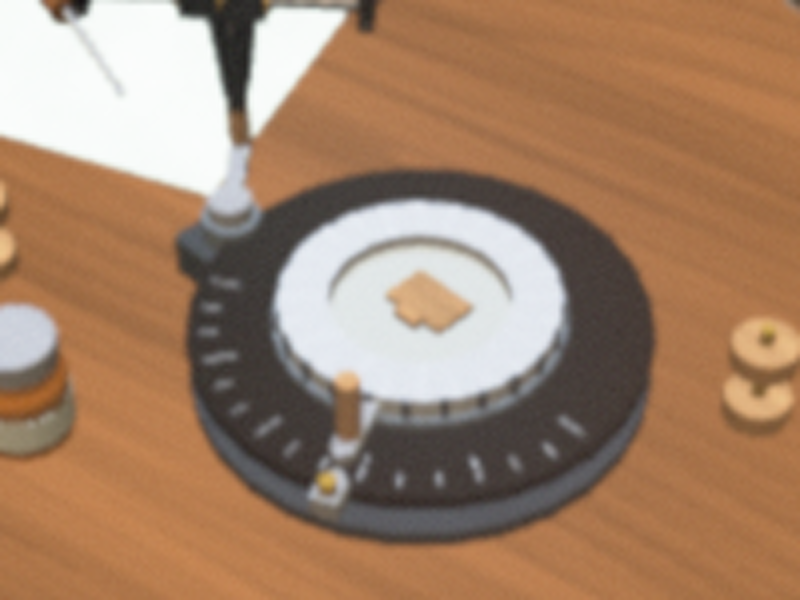

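```bash
python3 - <<'E'
from h import *
s=bot.sense();print(s["contact_force"],s["torque"],s["eef_pos"])
f=lambda X:((proj("scene",X)-[220,160])*4).round(0)
e=s["eef_pos"]
print("tip",f(e-[0,0,.022]),"tcp",f(e))
for th in(-109,-120,-130,-140,-150,-160,-170):
    b=np.radians(th);p=np.array([.539+.055*np.cos(b),-.197+.055*np.sin(b),0])
    print(th,f(p+[0,0,.095]),f(p+[0,0,.055]),p)
E
```

```text
[-2.99981965 -0.63236365 12.96377558] [-0.06158759  0.60712184  0.00337663] [ 0.49882723 -0.21986618  0.09313019]
tip [239. 130.] tcp [237. 101.]
-109 [174. 100.] [179. 153.] [ 0.52109375 -0.24900352  0.        ]
-120 [190.  94.] [195. 147.] [ 0.5115    -0.2446314  0.       ]
-130 [206.  91.] [210. 144.] [ 0.50364668 -0.23913244  0.        ]
-140 [222.  89.] [226. 142.] [ 0.49686756 -0.23235332  0.        ]
-150 [239.  89.] [243. 142.] [ 0.4913686 -0.2245     0.       ]
-160 [255.  91.] [258. 144.] [ 0.48731691 -0.21581111  0.        ]
-170 [270.  94.] [273. 147.] [ 0.48483557 -0.20655065  0.        ]
```

```bash
python3 - <<'E'
from h import *
import cv2
im,d=bot.get_image("scene")
a=cv2.resize(im[160:220,255:295,::-1],(400,600),interpolation=cv2.INTER_CUBIC)
im,_=bot.get_image("top")
b=cv2.resize(im[190:310,350:430,::-1],(400,600),interpolation=cv2.INTER_CUBIC)
cv2.imwrite("pics/s6.png",np.hstack([a,b]))
p=bot.camera_params("scene");K=np.linalg.inv(p["camera_matrix"])
for v in range(176,214,2):
    r=[]
    for u in(278,279,280):
        r.append((p["R"].T@(d[v,u]*(K@[u,v,1])-p["t"])).round(3).tolist())
    print(v,r)
E
```

```text
176 [[0.506, -0.216, 0.127], [0.509, -0.21, 0.131], [0.505, -0.21, 0.128]]
178 [[0.509, -0.213, 0.124], [0.507, -0.212, 0.123], [0.503, -0.212, 0.12]]
180 [[0.506, -0.216, 0.115], [0.507, -0.212, 0.117], [0.505, -0.212, 0.116]]
182 [[0.506, -0.217, 0.108], [0.508, -0.212, 0.112], [0.507, -0.21, 0.113]]
184 [[0.507, -0.216, 0.104], [0.51, -0.211, 0.108], [0.505, -0.213, 0.104]]
186 [[0.508, -0.216, 0.099], [0.504, -0.216, 0.096], [0.507, -0.211, 0.101]]
188 [[0.5, -0.223, 0.084], [0.495, -0.224, 0.08], [0.496, -0.221, 0.083]]
190 [[0.495, -0.228, 0.072], [0.497, -0.224, 0.076], [0.495, -0.223, 0.075]]
192 [[0.498, -0.226, 0.069], [0.498, -0.223, 0.071], [0.492, -0.225, 0.066]]
194 [[0.496, -0.228, 0.061], [0.496, -0.225, 0.062], [0.495, -0.223, 0.063]]
196 [[0.498, -0.227, 0.057], [0.496, -0.225, 0.056], [0.495, -0.224, 0.056]]
198 [[0.503, -0.224, 0.055], [0.501, -0.222, 0.055], [0.5, -0.219, 0.056]]
200 [[0.509, -0.219, 0.056], [0.507, -0.217, 0.055], [0.504, -0.217, 0.053]]
202 [[0.514, -0.215, 0.055], [0.512, -0.213, 0.055], [0.512, -0.21, 0.057]]
204 [[0.521, -0.209, 0.057], [0.517, -0.209, 0.054], [0.517, -0.206, 0.056]]
206 [[0.528, -0.203, 0.059], [0.529, -0.2, 0.061], [0.523, -0.201, 0.056]]
208 [[0.533, -0.2, 0.058], [0.531, -0.198, 0.057], [0.531, -0.195, 0.059]]
210 [[0.536, -0.197, 0.056], [0.54, -0.191, 0.061], [0.537, -0.19, 0.06]]
212 [[0.545, -0.19, 0.059], [0.545, -0.187, 0.061], [0.539, -0.189, 0.055]]
```

View pics/s6.png

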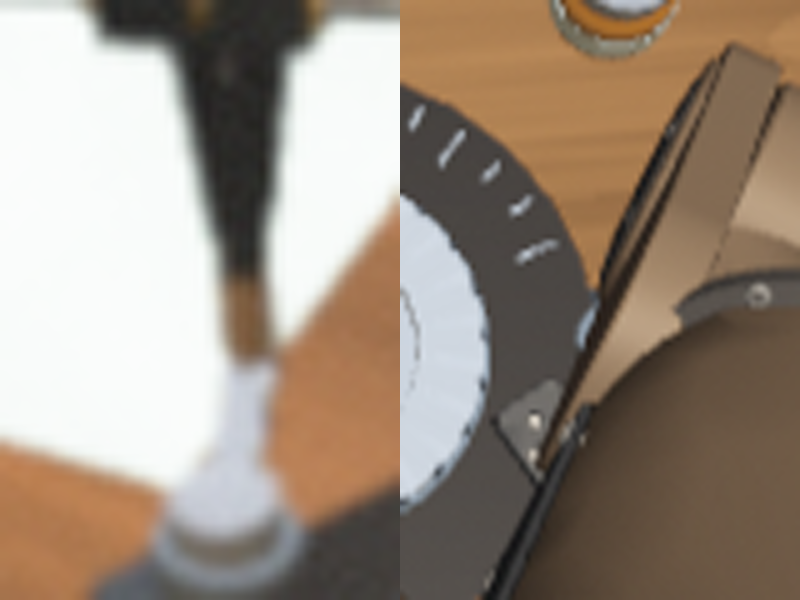

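The fingertips have ridden onto the knob's top: the finger ends at about z=0.097 and Fz is +13 N. The lock is only at about -148°, partly swung. I'll lift, back off and come down lower behind the knob.

Emit:
jog_arm --commands "-1 0 -0.8 0 0 0 0; -1 -0.6 0 0.1 0 0 0; -1 -0.6 0 0.1 0 0 0; -1 0 0.5 0 0 0 0; -1 0 0.5 0 0 0 0"

```text
time_s: 11.12
eef_pos: [0.5107, -0.2541, 0.0835]
orientation: [-0.354, -0.611, 0.613, 0.355]
contact_force: [-0.1, -0.4, -0.4]
finger_gap: 0.0004
```

```bash
python3 - <<'E'
from h import *
import cv2
s=bot.sense();print(s["eef_pos"],s["contact_force"])
im,d=bot.get_image("scene")
np.save("pics/d7.npy",d)
p=bot.camera_params("scene");K=np.linalg.inv(p["camera_matrix"])
v,u=np.mgrid[160:215,245:300];z=d[160:215,245:300]
P=((np.stack([u,v,np.ones_like(u)],-1)@K.T)*z[...,None]-p["t"])@p["R"]
h=np.hypot(P[...,0]-s["eef_pos"][0],P[...,1]-s["eef_pos"][1])
m=(h<.018)&(P[...,2]>.04)
q=P[m];print(q[np.argsort(q[:,2])][:12].round(3))
a=cv2.resize(im[160:220,245:325,::-1],(800,600),interpolation=cv2.INTER_CUBIC)
cv2.imwrite("pics/s7.png",a)
E
```

```text
[ 0.51074504 -0.25407021  0.08352494] [-0.09127426 -0.3648694  -0.37613514]
[[ 0.513 -0.249  0.087]
 [ 0.518 -0.25   0.087]
 [ 0.517 -0.248  0.087]
 [ 0.52  -0.252  0.087]
 [ 0.518 -0.251  0.089]
 [ 0.524 -0.251  0.09 ]
 [ 0.52  -0.251  0.09 ]
 [ 0.518 -0.247  0.091]
 [ 0.523 -0.252  0.092]
 [ 0.516 -0.246  0.093]
 [ 0.522 -0.253  0.094]
 [ 0.521 -0.25   0.094]]
```

View pics/s7.png

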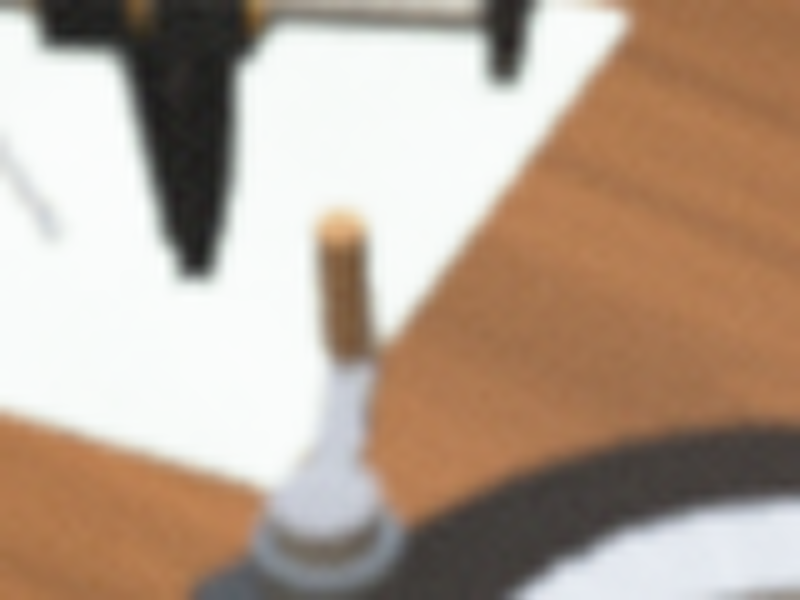

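The finger's end is clear at row (195,275), z≈0.085, and the knob top is at (342,225). I'll lower about 18 mm more and push along the arc.

Emit:
jog_arm --commands "-1 0 0.3 0 0 0 0; -1 0 0.3 0 0 0 0; -1 0.3 0 0 0 0 0; -1 0.3 0 0 0 0 0; -1 0.3 0 0 0 0 0"

```text
time_s: 11.8
eef_pos: [0.4979, -0.2306, 0.0679]
orientation: [-0.355, -0.611, 0.613, 0.354]
contact_force: [0.1, -3.2, -0.7]
finger_gap: 0.0004
```

Emit:
jog_arm --commands "-1 0.3 0 0 0 0 0; -1 0.3 0 -0.05 0 0 0; -1 0.15 0 -0.05 0 0 0; -1 0 0 0 0 0 0"

```text
time_s: 12.3
eef_pos: [0.4893, -0.2095, 0.0675]
orientation: [-0.354, -0.611, 0.613, 0.355]
contact_force: [1.3, -0.7, -0.1]
finger_gap: 0.0008
```

```bash
python3 - <<'E'
from h import *
import cv2
s=bot.sense();print(s["eef_pos"],s["contact_force"])
im,d=bot.get_image("scene")
a=cv2.resize(im[160:220,245:325,::-1],(800,600),interpolation=cv2.INTER_CUBIC)
cv2.imwrite("pics/s8.png",a)
for th in(-150,-160,-170,-180,-190):
    b=np.radians(th);p=np.array([.539+.055*np.cos(b),-.197+.055*np.sin(b),0.095])
    print(th,((proj("scene",p)-[245,160])*10).round())
E
```

```text
[ 0.48925857 -0.20953537  0.06753773] [ 1.29041691 -0.74515603 -0.05830083]
-150 [347. 222.]
-160 [387. 226.]
-170 [425. 235.]
-180 [460. 248.]
-190 [491. 265.]
```

View pics/s8.png

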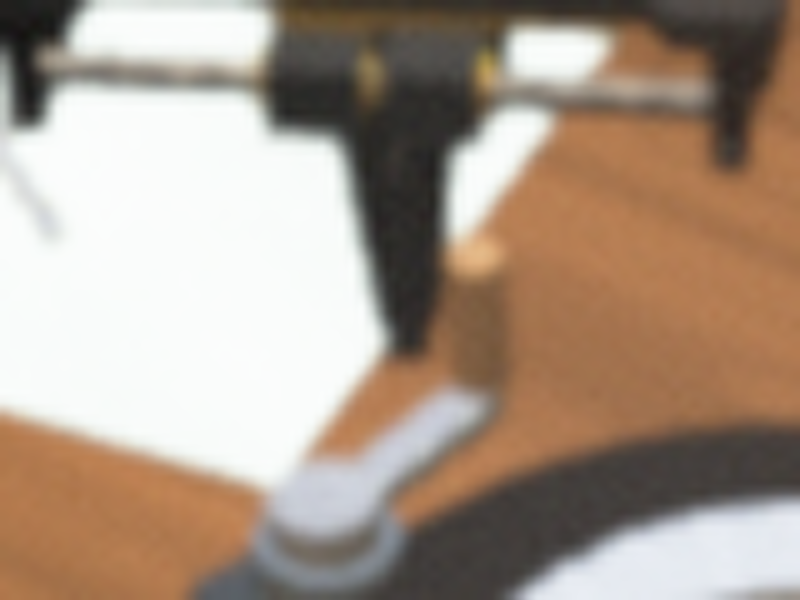

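The lock is now at about -183°, with the knob top at (475,250). I'll push in small steps, watching the force for the stop.

Emit:
jog_arm --commands "-1 0.1 0 -0.05 0 0 0; -1 0 0 0 0 0 0"

```text
time_s: 12.6
eef_pos: [0.4892, -0.2069, 0.0675]
orientation: [-0.354, -0.611, 0.613, 0.354]
contact_force: [-0.8, -5.0, -0.3]
finger_gap: 0.0004
```

Emit:
jog_arm --commands "-1 0.07 0 -0.03 0 0 0; -1 0 0 0 0 0 0"

```text
time_s: 12.85
eef_pos: [0.4899, -0.2061, 0.0677]
orientation: [-0.356, -0.61, 0.613, 0.353]
contact_force: [1.4, -13.5, -2.0]
finger_gap: 0.0003
```

Force rises to 13.5 N with almost no motion, so the lever is on its stop. I'll back off, raise and clear.

Emit:
jog_arm --commands "-1 -0.5 0 0 0 0 0; -1 -0.8 0 0 0 0 0; -1 -0.5 -0.6 0 0 0 0; -1 0 -1 0 0 0 0; -1 0 -1 0 0 0 0"

```text
time_s: 13.48
eef_pos: [0.5158, -0.2511, 0.1459]
orientation: [-0.354, -0.611, 0.613, 0.355]
contact_force: [0.5, 0.2, 0.8]
finger_gap: 0.0003
```

Emit:
jog_arm --commands "-1 -0.7 -0.8 0.5 0 0 0; -1 -0.9 -0.5 0.5 0 0 0; -1 -0.9 0 0.5 0 0 0; -1 -0.9 0 0.5 0 0 0; -1 0 0 0 0 0 0"

```text
time_s: 14.1
eef_pos: [0.5275, -0.3494, 0.184]
orientation: [-0.367, -0.586, 0.621, 0.37]
contact_force: [-0.7, 0.4, -0.1]
finger_gap: 0.0005
```

```bash
python3 - <<'E'
from h import *
import cv2
s=bot.sense();print(s["eef_pos"],s["contact_force"])
im,_=bot.get_image("scene")
a=cv2.resize(im[170:305,265:355,::-1],(400,600),interpolation=cv2.INTER_CUBIC)
im,_=bot.get_image("top")
b=cv2.resize(im[165:315,320:420,::-1],(400,600),interpolation=cv2.INTER_CUBIC)
b=cv2.resize(im[180:330,300:400,::-1],(400,600),interpolation=cv2.INTER_CUBIC)
cv2.imwrite("pics/s9.png",np.hstack([a,b]))
# bystander displacement: difference with start picture
o=cv2.imread("pics/top0.png")[:,:,::-1].astype(int)
df=np.abs(im.astype(int)-o).max(2)
for n,(x,y) in dict(plane=(237,212),clA=(252,303),jar=(395,184),clB=(446,219),bridge=(328,261),gouge=(510,312)).items():
    print(n,int(df[y-18:y+18,x-18:x+18].max()),float(df[y-18:y+18,x-18:x+18].mean().round(1)))
E
```

```text
[ 0.52748343 -0.34943813  0.18404535] [-0.6877623   0.40730312 -0.13106877]
plane 15 11.8
clA 118 29.4
jar 15 13.3
clB 103 14.8
bridge 157 66.3
gouge 140 113.6
```

View pics/s9.png

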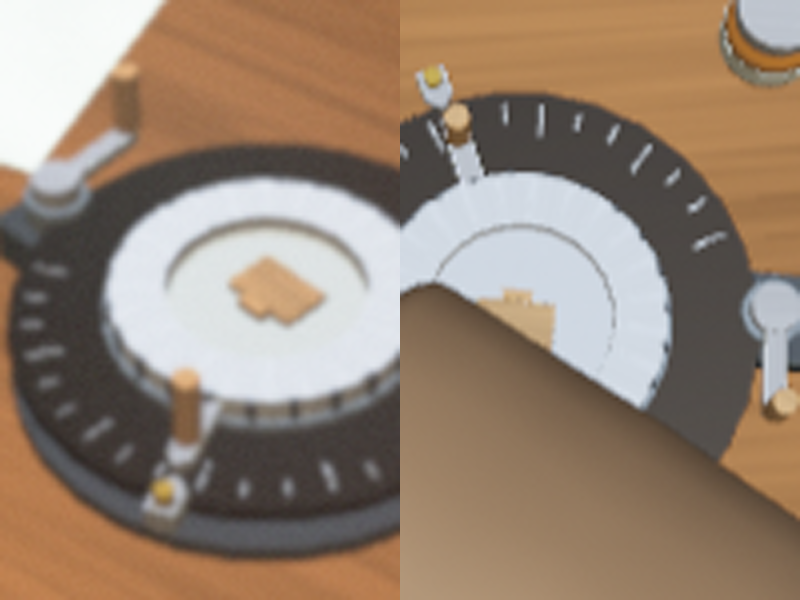

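```bash
python3 - <<'E'
from h import *
T=lambda u,v,z:ray("top",300+(u-400)/4,180+v/4,z)[:2]
S=lambda u,v,z:ray("scene",265+u/4.444,170+v/4.444,z)[:2]
A=lambda a,b:np.degrees(np.arctan2(*(b-a)[::-1])).round(1)
c=np.array([.541,-.0625])
print("lock",A(T(772,303,.058),T(783,402,.095)),A(S(57,183,.058),S(124,72,.095)))
print("lever,index",A(c,T(458,117,.096)),A(c,T(433,75,.058)),A(c,S(186,378,.096)),A(c,S(163,490,.058)))
E
```

```text
lock 174.7 177.3
lever,index 14.0 15.1 15.1 15.7
```

```bash
python3 -c "
from bench import bot
print(bot.hand_in())"
```

```text
the job is handed in; nothing more can be done
None
```

I pushed the ring lever round to the index tab, then swung the locking lever round to its stop. Nothing was gripped, and I handed the job in at about 14 s.

**Ring:** The final views put the lever at 14.0° (top) and 15.1° (scene), with the index tab at 15.1° and 15.7°. That leaves the tip about 2–3 mm from the tab, inside the 7.5 mm limit. The lever had not shifted after the lock was pushed.

**Lock:** The lever rests at about -185° (top view) or -183° (scene view). The stop should be near -186°, judging the viewer's turn from the scale ticks. Over the last small step the force rose to 13.5 N with almost no movement, so I take it to be on the stop.

**What went wrong on the way:** On my first push at the lock, the closed fingertips rode up onto the knob's top with about 13 N upward force. They end near TCP height in the images, not 22 mm ahead as described. I lifted off, lowered the tool and finished the push properly.

**Bystanders:** Comparing with the first picture, the plane and jar showed no change. The checks on both clamps, the bridge and the gouge gave no result, most likely because the arm partly covered them in the last top view. The bridge looks in place in the final scene view, and the path kept clear of the others. The arm was raised clear of everything at hand-in.

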